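# Seat a tub lid in the shuttle press

### The arm

A 6-joint arm with a two-finger parallel gripper is mounted at the origin on a cart in front of the work surface, level with it; the furniture and walls round the work are solid. World frame = base frame: x ahead of the robot, y to its left, z up, the work surface at z = 0. Lengths are in m, angles in degrees, forces in N, time in s.
With the tool pointing down it reaches from about 0.275 to 0.75 m from the base axis. Payload 10.2 kg.
Tool frame: the origin (TCP) lies on the mounting face of the last link; the fingertips stand 166 mm ahead of it and the grasp point (between the pads) lies 147 mm ahead of it; z points along the fingers, y is the line along which they close (so a half turn about z gives the same grasp; the last joint's range is limited). The gripper opens to 88 mm and grips with 3 to 60 N. Pads are 18 mm wide; open, the fingers measure 123 mm over their backs; the gripper's body (75 mm by 187 mm) begins 45 mm behind the grasp point.
Start: joints at [-88.602, 17.928, 85.812, -0, 76.261, -12.8], TCP at [0.129, -0.509, 0.405] pointing down, gripper open.
Joint ranges: [-168.41, 168.41], [-55.51, 124.54], [10.69, 146.95], [-70.63, 250.63], [1, 178], [-165.06, 165.06]. Speed limits (degrees/s): [136.94, 136.94, 172.46, 180, 180, 180].

### API

Orientations are given as [roll, pitch, yaw] about the fixed x, y, z axes, in that order (R = Rz(yaw) Ry(pitch) Rx(roll)).
In Python, from station import robot gives the robot as it stands. The module is installed in compiled form; this text tells all that it offers. Calls block until the motion is done:
- robot.goto(position, orientation): joint-space move of the TCP to a pose.
- robot.move_straight(position, attitude=None, rate=0.15): straight line of the TCP; attitude=None keeps the orientation; rate is the mean speed in m/s.
- robot.goto_joints(angles): joint-space move.
- robot.let_go() and robot.grasp(): open the fingers fully, or close them until they stop; the grip force is fixed at half the most.
- robot.wait(seconds).
- robot.ik(position, orientation): joint angles nearest the present ones, or None.
- robot.get_obs(): the state.
- robot.camera(name): name is "side" or "top"; returns the picture (480x640x3 uint8, red, green, blue); there is no depth.
- robot.camera_model(name): a dict with "intrinsics" (3x3 intrinsics, pixels), "T" (4x4, takes a point from camera to world coordinates). Camera axes: x right, y down, z forward; pixel columns grow to the right and rows downward; lengths in m; the calibration is good to about 2 mm. A picture is of the moment at which its call begins. camera_model takes no time and is no camera call.
A pose or a line that the arm cannot do raises robot.Unreachable and nothing moves.
- robot.job_done(): hands the job in; it is judged then, once.
The state is a dict: "time_s": time; "q": joint angles; "qd": joint speeds; "tau": joint torques, N m; "position": TCP position; "tool_rot": TCP orientation; "force": force on the tool from outside, world axes, zero at the start; "wrist_torque": the same for the moment, N m; "width": finger opening in m; "grasp_force": force on a finger pad.
Only numpy, scipy, OpenCV 4.12 (cv2) and the standard library are available. Lean on these libraries where they do the work, as an engineer would, in place of code of your own. Each camera call takes 0.05 s, during which the arm holds its last target. There are 200 camera calls.

### The job

The tall tub in the nest of the pedal press has its lid laid on but not snapped home. Push the press's shuttle in by its black handle until the detent holds it under the ram, then press the pedal down to its stop so that the press snaps the lid fully on, and let the pedal come back up. Leave the shuttle in, seat the lid with the press and never with the gripper (do not touch the tub), and leave the finished tub, the sleeve of lids and the label gun where they stand.

Things in the scene. Friction and masses are not known exactly. Their poses are not given: they have to be found in the camera images.
- press: Fixed steel bench press, 370 x 280 x 350 mm. Origin on the table directly below its ram (round white pad, 110 mm across, underside 195 mm above the table when up). x points away from the operator to the white column at the back (98 to 134 mm behind the origin), y to the operator's left, z up. The shuttle rails run along x; the pedal is on the right (-y) side.
- shuttle (a joint): Slide of the shuttle (flat aluminium plate with a round white nest that carries the tub) along the press's +x: 0 at the loading stop at the front, 0.105 m at the back stop under the ram. A spring detent must be passed over the last 17 mm (about 5 N) and then holds the shuttle at 0.105.
- shuttle_grip (a point): Upper part of the shuttle's upright round black handle, 21 mm thick (flaring to 28 mm near the top); the point is on its axis 100 mm above the table, the handle stands from 40 to 120 mm above the table, 135 mm in front of the middle of the tub. It moves with the shuttle.
- pedal_tread (a point): Middle of the top of the spring pedal's ribbed black rubber tread, 100 mm (along the press's x) x 84 mm: 100 mm above the table when up, 33 mm when down on its stop; moves with the pedal. Hinge along the press's y, 265 mm behind this point, so the tread moves almost straight down and draws the ram down 15 mm. Needs about 4 N at first, 10 to 20 N near the stop; springs back up.
- tub: Tall clear tub of herbs, 118 mm across, loose in the shuttle's nest; its origin is the centre of its underside (40 mm above the table), z up. With its lid seated it is 140 mm high.
- tub_lid (a joint): How far the tub's translucent white lid (134 x 127 x 20 mm) has been pushed down onto the rim: 0 to 0.003 m at the start (lid standing proud), 0.008 fully home. It stays where it is pushed.
- closed_tub: Bystander: a finished tub with its lid on, 126 mm across and 140 mm high, standing on the table to the left; origin at the centre of its underside.
- lid_sleeve: Bystander: upright stack of lids in a film sleeve, 116 mm across and 114 mm high, on the table to the left; origin at the centre of its underside.
- label_gun: Bystander: label gun lying on the table at the front right, 226 x 108 x 43 mm; origin at the centre of its underside.
Mind the look-alikes: they are no part of the job. What is shaped like the tub but blue or yellow is not meant.

How it is judged:
By the outcome, as a careful person would: the job done as asked, in the order asked, and still so for the second after the job is handed in, with the robot touching nothing.
It also fails if it takes over 48 s, if anything falls off the work surface, if the arm or the gripper's body presses on something with over 40 N, if the wrist force passes 120 N, or if a joint passes its speed limit or range.

## Working session

There is one attempt and no reset: what is moved stays moved. The work goes in short steps, each a Python script; the robot and the scene stay as the last script left them, time stands still between calls to the robot, and variables do not carry over. Pictures are saved under pics/ and viewed, at most 10 in all, crops included, and the job is handed in when it is done.

```bash
mkdir -p pics; python3 - <<'E'
from station import robot
import cv2,numpy as np
for n in("side","top"):
    cv2.imwrite(f"pics/{n}0.png",robot.camera(n)[:,:,::-1]); m=robot.camera_model(n); print(n,np.round(m["intrinsics"],1).tolist(),np.round(m["T"],4).tolist())
o=robot.get_obs();print(o["time_s"],o["position"],o["tool_rot"],o["force"])
E
```

```text
side [[605.9, 0.0, 327.0], [0.0, 605.9, 246.3], [0.0, 0.0, 1.0]] [[-0.3175, -0.3989, 0.8603, -0.746], [-0.9481, 0.1525, -0.2792, 0.4383], [-0.0199, -0.9042, -0.4266, 0.7681], [0.0, 0.0, 0.0, 1.0]]
top [[472.1, 0.0, 321.5], [0.0, 472.1, 240.5], [0.0, 0.0, 1.0]] [[-0.4607, -0.7065, 0.5373, -0.152], [-0.8876, 0.3684, -0.2766, 0.4061], [-0.0025, -0.6043, -0.7967, 1.1596], [0.0, 0.0, 0.0, 1.0]]
0.1 [ 0.12875182 -0.50893642  0.40422272] [-1.79935227e+02 -1.25601659e-02  1.41968268e+01] [0.60784673 0.0419158  0.26666413]
```

View pics/side0.png

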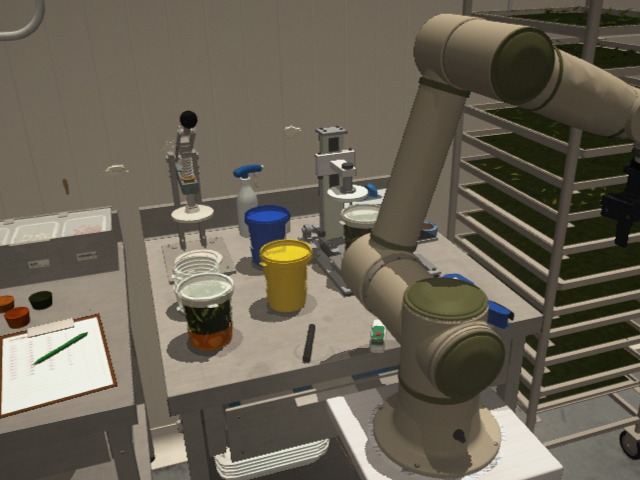

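View pics/top0.png

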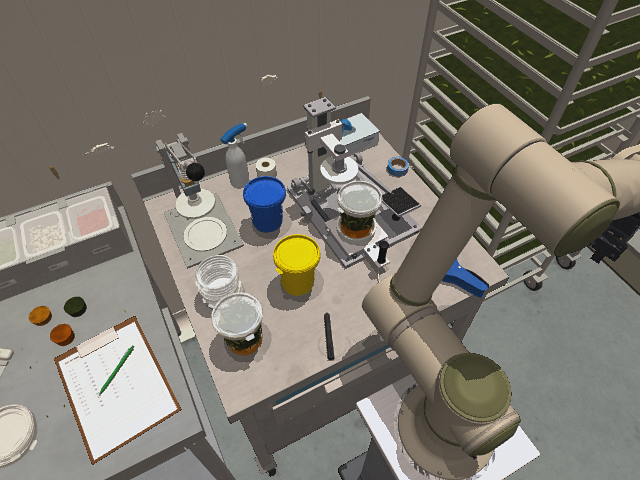

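The top view shows the pedal press (column (320,150), ram pad (340,168)) with the clear tub at (358,205), the black handle at (382,250) and the tread at (402,200). In the side view the arm hides the handle and tread. The left device at (195,215) is a lever press, and the blue and yellow tubs are look-alikes. I'll enlarge both views to confirm.

```bash
python3 - <<'E'
import cv2
a=cv2.imread("pics/top0.png")[90:290,280:480]; cv2.imwrite("pics/topc.png",cv2.resize(a,None,fx=3,fy=3,interpolation=cv2.INTER_CUBIC))
a=cv2.imread("pics/side0.png")[115:315,290:490]; cv2.imwrite("pics/sidec.png",cv2.resize(a,None,fx=3,fy=3,interpolation=cv2.INTER_CUBIC))
E
```

```text
(no output)
```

View pics/topc.png

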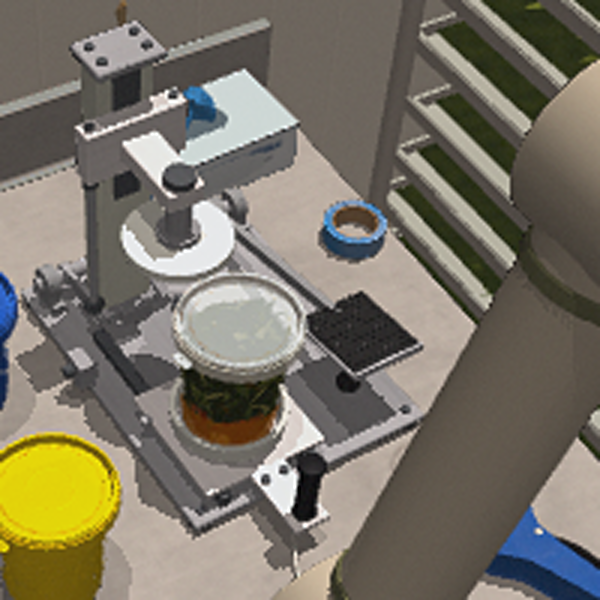

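View pics/sidec.png

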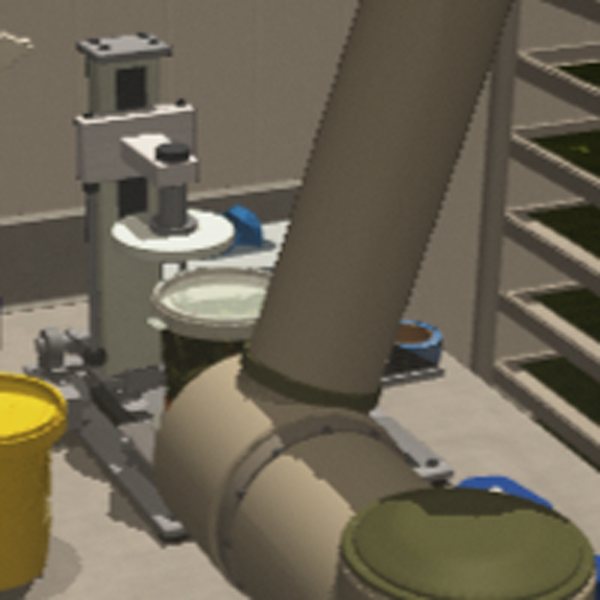

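```bash
cat > h.py <<'E'
from station import robot
import numpy as np
def ray(n,p):
    m=robot.camera_model(n);T=m["T"];d=T[:3,:3]@np.linalg.inv(m["intrinsics"])@[p[0],p[1],1];return T[:3,3],d/np.linalg.norm(d)
def atz(n,p,z):
    c,d=ray(n,p);return c+d*(z-c[2])/d[2]
def tri(ps):
    A=0;b=0
    for n,p in ps:
        c,d=ray(n,p);P=np.eye(3)-np.outer(d,d);A=A+P;b=b+P@c
    x=np.linalg.solve(A,b);return x,[np.linalg.norm((np.eye(3)-np.outer(ray(n,p)[1],ray(n,p)[1]))@(x-ray(n,p)[0])) for n,p in ps]
def T(x,y):return("top",(280+x/3,90+y/3))
def S(x,y):return("side",(290+x/3,115+y/3))
E
python3 - <<'E'
from h import *
np.set_printoptions(precision=4,suppress=True)
print("handle top",atz(*T(313,459),.12),"base",atz(*T(305,517),.04))
c=[atz(*T(*p),.1) for p in((307,322),(360,291),(423,345),(366,373))];print("tread",np.array(c),np.mean(c,0))
print("pad",tri([T(178,240),S(173,231)]))
print("column top fl",tri([T(84,76),S(90,57)]),"fr",tri([T(166,48),S(171,45)]))
print("lid",atz(*T(240,322),.18))
print("rail front ends",atz(*T(198,528),.03),atz(*T(422,412),.03), "back left",atz(*T(28,298),.03))
E
```

```text
handle top [ 0.4613 -0.1042  0.12  ] base [ 0.453  -0.0997  0.04  ]
tread [[ 0.6228 -0.2005  0.1   ]
 [ 0.6342 -0.2715  0.1   ]
 [ 0.5431 -0.2865  0.1   ]
 [ 0.5387 -0.2161  0.1   ]] [ 0.5847 -0.2436  0.1   ]
pad (array([ 0.6928, -0.0889,  0.205 ]), [np.float64(0.001491139474686734), np.float64(0.001491139474686844)])
column top fl (array([ 0.7959, -0.0458,  0.342 ]), [np.float64(0.0034018270987967417), np.float64(0.003401827098796741)]) fr (array([ 0.7913, -0.125 ,  0.3469]), [np.float64(0.0006738093703782788), np.float64(0.0006738093703783267)])
lid [ 0.5932 -0.0994  0.18  ]
rail front ends [ 0.495  -0.0062  0.03  ] [ 0.514 -0.279  0.03 ] back left [0.8448 0.0104 0.03  ]
```

In the enlarged crops the handle top is at top-px (384,243), the tread is centred near (401.5,201), and the press heading is about 3.5–4°. The tub in the nest is the clear one with its lid on (crop (240,330)). Next I'll move above the handle and look from both cameras, now that the arm no longer blocks the side view.

```bash
python3 - <<'E'
from h import *
import cv2
np.set_printoptions(precision=4,suppress=True)
robot.goto([0.42,-0.2,0.42],[180,0,3.7])
o=robot.get_obs();print(o["time_s"],o["q"],o["position"])
s=robot.camera("side")[:,:,::-1];t=robot.camera("top")[:,:,::-1]
cv2.imwrite("pics/s1.png",s);cv2.imwrite("pics/t1.png",t)
m=np.hstack([cv2.resize(i,None,fx=2,fy=2,interpolation=cv2.INTER_CUBIC) for i in(s[130:330,290:490],t[130:330,280:480])])
cv2.imwrite("pics/m1.png",m)
E
```

```text
1.6667 [-40.0189   9.6604  94.0623  -0.0105  76.2814  46.3301] [ 0.4198 -0.2007  0.4199]
```

View pics/m1.png

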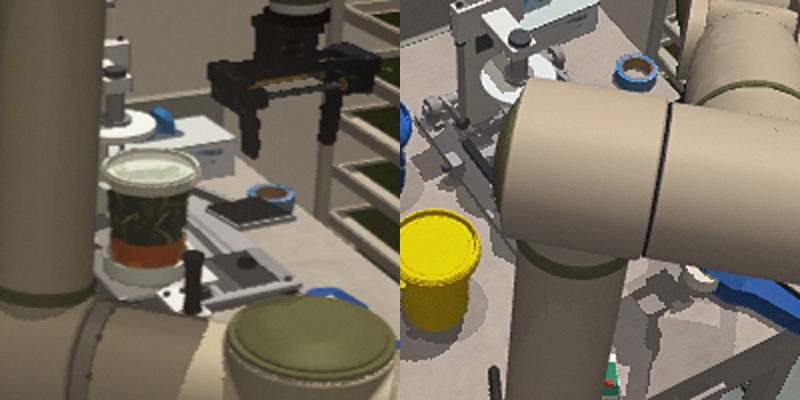

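Handle and tread are clear in the side view now: handle top at about (387,258), tread at about (416,236). I'll enlarge that region for exact pixels.

```bash
python3 - <<'E'
import cv2
a=cv2.imread("pics/s1.png")[215:295,340:460]; cv2.imwrite("pics/s1c.png",cv2.resize(a,None,fx=6,fy=6,interpolation=cv2.INTER_CUBIC))
E
```

```text
(no output)
```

View pics/s1c.png

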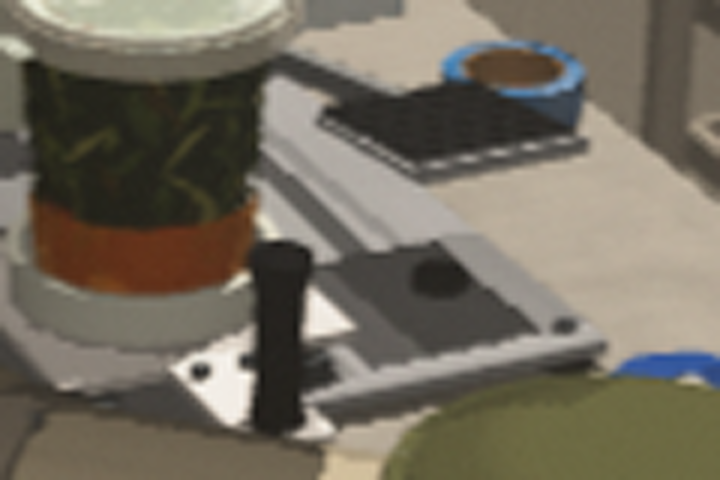

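The handle top is at crop (281,252), its base at (277,422). The tread corners are about (320,115), (455,84), (586,138) and (420,166).

```bash
python3 - <<'E'
from h import *
np.set_printoptions(precision=4,suppress=True)
def C(x,y):return("side",(340+x/6,215+y/6))
print("htop",tri([T(313,459),C(281,252)]),"hbase",tri([T(305,517),C(277,424)]))
for a,b in zip(((307,322),(360,291),(423,345),(366,373)),((320,115),(455,84),(586,138),(420,166))): print("tread",tri([T(*a),C(*b)]))
print("rail corner R",tri([T(422,412),C(605,345)]))
E
```

```text
htop (array([ 0.4656, -0.1076,  0.1127]), [np.float64(0.000150285466067506), np.float64(0.00015028546606743484)]) hbase (array([ 0.4524, -0.1004,  0.041 ]), [np.float64(0.0011134350142923415), np.float64(0.0011134350142924685)])
tread (array([ 0.6294, -0.2021,  0.091 ]), [np.float64(0.0032154348107633663), np.float64(0.0032154348107633493)])
tread (array([ 0.642 , -0.2753,  0.0895]), [np.float64(0.0025868590095236357), np.float64(0.0025868590095236756)])
tread (array([ 0.542 , -0.286 ,  0.1016]), [np.float64(0.0004952937794746257), np.float64(0.0004952937794747061)])
tread (array([ 0.5348, -0.2074,  0.1062]), [np.float64(0.00448795272133019), np.float64(0.004487952721330092)])
rail corner R (array([ 0.5296, -0.2954,  0.0036]), [np.float64(0.0002999023729964261), np.float64(0.00029990237299653075)])
```

```bash
python3 - <<'E'
from h import *
np.set_printoptions(precision=4,suppress=True)
def p(l):
    o=robot.get_obs();print(l,o["time_s"],o["position"],o["force"],o["width"],o["grasp_force"])
A=[180,0,4]
robot.goto([0.458,-0.103,0.36],A)
robot.move_straight([0.458,-0.103,0.247],rate=.1);p("down")
robot.grasp();p("grasp")
q=np.array(robot.get_obs()["position"]);q[2]=.247
u=np.array([np.cos(np.radians(3.7)),np.sin(np.radians(3.7)),0])
for d in(.02,.045):
    robot.move_straight(q+u*d,rate=.05);p(d)
E
```

```text
down 3.6 [ 0.4581 -0.1031  0.2475] [-0.0982  0.6421  0.5791] 0.08836406582733426 0.0
grasp 4.6 [ 0.4579 -0.102   0.2469] [1.2291 9.6736 1.97  ] 0.023677077386550237 29.682953731971793
0.02 5.15 [ 0.4779 -0.1006  0.2469] [ 1.1879  3.2552 -0.8352] 0.02338984798523979 29.588307277608124
0.045 5.8 [ 0.5029 -0.0992  0.2469] [ 1.1307  0.0207 -2.4526] 0.023396844272427053 29.49553997023031
```

```bash
python3 - <<'E'
from h import *
np.set_printoptions(precision=4,suppress=True)
def p(l):
    o=robot.get_obs();print(l,o["time_s"],o["position"],o["force"],o["width"]);return o
q=np.array([0.4579,-0.102,.247]);u=np.array([np.cos(np.radians(4)),np.sin(np.radians(4)),0])
q[1]-=.0003
for d in(.07,.088,.095,.1,.103,.106,.109,.112):
    robot.move_straight(q+u*d,rate=.04);o=p(d)
    if o["force"]@u<-15:break
E
```

```text
0.07 6.575 [ 0.5284 -0.0978  0.247 ] [ 1.009  -5.9621 -3.7414] 0.023017721964627223
0.088 7.175 [ 0.5461 -0.0968  0.247 ] [-2.0003 -6.9379 -4.1465] 0.02348084063846263
0.095 7.5 [ 0.5533 -0.0964  0.247 ] [ 2.3967 -8.485  -5.0223] 0.023725195608761337
0.1 7.775 [ 0.5586 -0.0961  0.247 ] [ 5.3107 -8.2628 -7.3089] 0.023092441214179228
0.103 8.025 [ 0.5616 -0.0959  0.247 ] [ 5.1774 -8.1225 -6.8026] 0.023465520291687504
0.106 8.275 [ 0.5634 -0.0959  0.247 ] [-10.4167 -10.8014   0.5836] 0.023550466518049762
0.109 8.525 [ 0.5649 -0.0959  0.2468] [-28.9527 -12.7955  11.2735] 0.022854263124732117
```

The detent has snapped and the shuttle is against its back stop. I'll release, lift and check it.

```bash
python3 - <<'E'
from h import *
import cv2
np.set_printoptions(precision=4,suppress=True)
q=np.array([0.4579,-0.1023,.247]);u=np.array([np.cos(np.radians(4)),np.sin(np.radians(4)),0])
robot.move_straight(q+u*.1045,rate=.04);print(robot.get_obs()["force"])
robot.let_go()
robot.move_straight(q+u*.1045+[0,0,.12],rate=.15)
c=robot.get_obs();print(c["time_s"],c["position"],c["q"])
for y in(94,-86):print(robot.ik([0.587,-0.243,0.36],[180,0,y]))
robot.goto([0.5,-0.3,0.42],[180,0,94 if robot.ik([0.587,-0.243,0.36],[180,0,94]) is not None else -86])
robot.grasp()
s=robot.camera("side")[:,:,::-1];t=robot.camera("top")[:,:,::-1]
cv2.imwrite("pics/s2.png",s);cv2.imwrite("pics/t2.png",t)
cv2.imwrite("pics/m2.png",np.hstack([cv2.resize(i,None,fx=2,fy=2,interpolation=cv2.INTER_CUBIC) for i in(s[130:330,290:490],t[90:290,280:480])]))
o=robot.get_obs();print(o["time_s"],o["q"],o["width"])
E
```

```text
[ 0.3809 -9.4187 -5.9416]
10.775 [ 0.562  -0.095   0.3661] [-21.3673  25.3564  81.0958   0.0005  73.6427  64.6359]
[-33.0361  33.9019  68.5377   0.      77.5604 -37.0361]
[-33.0361  33.9019  68.5377  -0.      77.5604 142.9639]
13.8667 [-42.4659  24.8063  73.7707  -0.      81.4266 -46.4667] 0.0002985840754817248
```

View pics/m2.png

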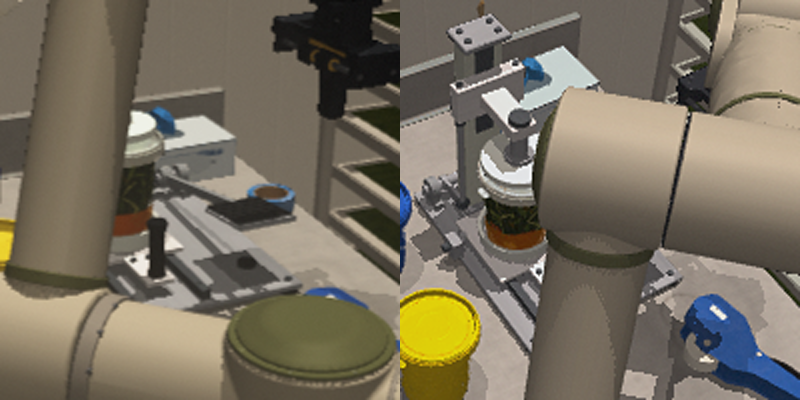

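The shuttle is in, with the tub under the ram, and the handle is clear. Now for the pedal, using closed fingertips.

```bash
python3 - <<'E'
from h import *
np.set_printoptions(precision=4,suppress=True)
x,y=.587,-.243
robot.goto([x,y,.32],[180,0,94])
f0=robot.get_obs()["force"][2]
robot.move_straight([x,y,.275],rate=.1)
for z in [.26,.245,.23,.22,.212,.206,.202]+[.2-.0015*i for i in range(8)]:
    robot.move_straight([x,y,z],rate=.05);o=robot.get_obs();f=o["force"][2]-f0
    print(round(z,4),o["time_s"],o["position"],o["force"])
    if f>34:break
E
```

```text
0.26 15.55 [ 0.587 -0.243  0.26 ] [-0.8825 -0.1005  2.6185]
0.245 16.0 [ 0.587  -0.243   0.2447] [-1.4737 -0.8616  3.3588]
0.23 16.45 [ 0.587  -0.2431  0.2301] [-2.4013 -1.5343  3.9558]
0.22 16.8 [ 0.5871 -0.2431  0.2205] [-1.4939 -1.708   4.9278]
0.212 17.1083 [ 0.587  -0.2431  0.2124] [-2.8646 -2.0501  5.0663]
0.206 17.375 [ 0.5871 -0.2431  0.2065] [-1.7996 -2.3222  5.5889]
0.202 17.625 [ 0.5871 -0.2431  0.2027] [-2.7432 -1.1187  6.548 ]
0.2 17.875 [ 0.5871 -0.2431  0.201 ] [-3.0025 -0.7162  7.4339]
0.1985 18.125 [ 0.5872 -0.2431  0.2   ] [-5.3508  0.3022 12.4238]
0.197 18.375 [ 0.5872 -0.2431  0.1997] [-10.2505   2.2558  20.6623]
0.1955 18.625 [ 0.5872 -0.243   0.1993] [-12.4934   4.2791  29.9554]
0.194 18.875 [ 0.5873 -0.243   0.199 ] [-17.5654   5.2245  39.4678]
```

The stop is reached: tip at 0.033 with force rising steeply. I'll hold briefly, then lift and check.

```bash
python3 - <<'E'
from h import *
import cv2
robot.wait(.4)
robot.move_straight([.586,-.243,.275],rate=.07)
robot.move_straight([.586,-.243,.36],rate=.15)
robot.goto([0.3,-0.45,0.42],[180,0,40])
robot.wait(.5)
s=robot.camera("side")[:,:,::-1];t=robot.camera("top")[:,:,::-1]
cv2.imwrite("pics/s3.png",s);cv2.imwrite("pics/t3.png",t)
cv2.imwrite("pics/m3.png",np.hstack([cv2.resize(i,None,fx=2,fy=2,interpolation=cv2.INTER_CUBIC) for i in(s[130:330,290:490],t[90:290,280:480])]))
o=robot.get_obs();print(o["time_s"],o["position"],o["force"])
E
```

```text
23.2417 [ 0.30000481 -0.45000873  0.41998342] [ 0.92190615 -0.29300643 -0.0842572 ]
```

View pics/m3.png

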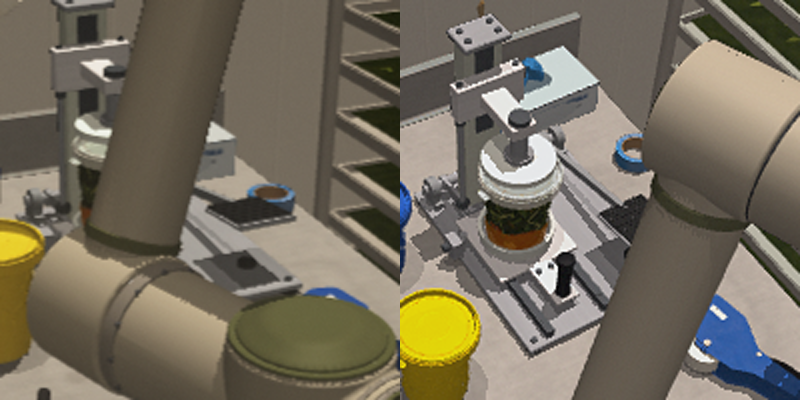

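```bash
python3 - <<'E'
import cv2,numpy as np
cv2.imwrite("pics/cmp.png",np.hstack([cv2.resize(cv2.imread(f"pics/t{i}.png")[145:220,310:360],None,fx=7,fy=7,interpolation=cv2.INTER_CUBIC) for i in(2,3)]))
E
```

```text
(no output)
```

View pics/cmp.png

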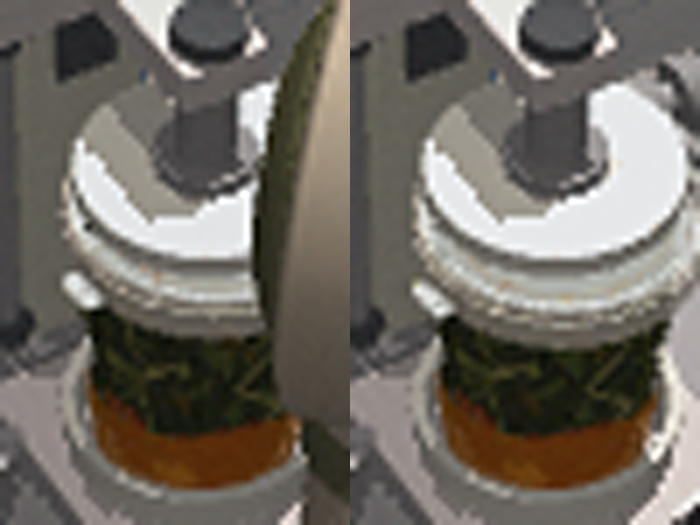

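The lid now sits about 1.5–2 px lower, which fits roughly 6 mm of travel. The pedal reached its hard stop and came back up, and the shuttle is still in.

```bash
python3 -c "
from station import robot
print(robot.job_done())"
```

```text
the job is handed in; nothing more can be done
None
```

I handed the job in at about 23 s: the shuttle is in and held by its detent, the pedal went down to its stop at 33 mm and came back up, and in the pictures the lid sits about 6 mm lower, as expected for fully on; the gripper touched only the handle and the pedal.

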